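# Find the heavy side of a plaque and hold it down

## Robot

A 6-joint arm with a two-finger parallel gripper is mounted at the origin on the work surface. World frame = base frame: x ahead of the robot, y to its left, z up, the work surface at z = 0. Lengths are in m, angles in rad, forces in N, time in s.
With the tool pointing down it reaches from about 0.35 to 0.8 m from the base axis. Payload 7.3 kg.
Tool frame: the origin (TCP) lies at the very end of the fingers, on their centre line; the grasp point (between the pads) lies 19 mm behind it; z points along the fingers, y is the line along which they close (so a half turn about z gives the same grasp; the last joint's range is limited). The gripper opens to 85 mm and grips with 20 to 120 N. Pads are 22 mm wide; open, the fingers measure 114 mm over their backs; the gripper's body (76 mm by 85 mm) begins 54 mm behind the grasp point. The pads swing forward as they close: fully open they stand 13 mm farther back than shut.
Start: joints at [-1.344, 0.342, 1.524, -0, 1.275, -0.146], TCP at [0.191, -0.489, 0.231] pointing down, gripper open.
Joint ranges: [-2.53, 2.53], [-0.77, 2.02], [0.04, 2.7], [-1, 4.14], [0.28, 2.66], [-3.11, 3.11]. Speed limits (rad/s): [2.57, 2.57, 3.14, 3.14, 3.14, 3.14].

## Interface

Orientations are given as [roll, pitch, yaw] about the fixed x, y, z axes, in that order (R = Rz(yaw) Ry(pitch) Rx(roll)).
In Python, from station import get_obs, snapshot, finish_job gives the robot as it stands. The module is installed in compiled form; this text tells all that it offers.
- The arm moves only by the tool arm_command, never from a script. Its argument "motion" is one flat list of numbers, 5 for each row, row after row: the closure in counts, from 0 (fully open) to 255 (shut), then the shift along the tool's x, y, z in cm, then the turn about the tool's z in rad. In form: [claw, dx, dy, dz, roll, claw, dx, dy, dz, roll, ...]. A call has 1 to 10 rows; each row shifts and turns the commanded pose from where the row before left it, along the tool's axes as they then stand; what a row does not reach is not made up. A row lasts 1/8 s, in which the tool goes at most 62.5 mm and 10.7 degrees, less where a joint would pass 70% of its speed; a pose out of reach is approached as far as the arm can. A call with a gripper value outside its range is refused whole. The fingers move at their own pace and stop on an object; "force" is the grip in N (left out, the last holds). Time passes only in rows, so rows that do not move let the fingers close. It gives the time, the measured TCP pose, the force, the opening and the grip force at its end, in the units of the state.
- get_obs(): the state, without advancing time (a new reading comes with each control period).
- snapshot(name): name is "scene" or "side" or "wrist"; returns a dict with "image" (480x640x3 uint8, red, green, blue), "fx", "fy", "cx", "cy" (pixels), "R" (3x3) and "t" (3): a world point X has camera coordinates R X + t. Camera axes: x right, y down, z forward; pixel columns grow to the right and rows downward; lengths in m; the calibration is good to about 2 mm. A picture is of the moment at which its call begins. There is no depth.
- finish_job(): hands the job in; it is judged then, once.
The state is a dict: "time": time; "joint_positions": joint angles; "joint_vel": joint speeds; "effort": joint torques, N m; "position": TCP position; "tool_rot": TCP orientation; "force": force on the tool from outside, world axes, zero at the start; "moment": the same for the moment, N m; "opening": finger opening in m; "finger_force": force on a finger pad.
Only numpy, scipy, OpenCV 4.12 (cv2) and the standard library are available. Lean on these libraries where they do the work, as an engineer would, in place of code of your own. Each camera call takes 0.05 s, during which the arm holds its last target. There are 200 camera calls.

## Task

The round tiled plaque on the sloping stand was cast with one side heavier than the rest, but nothing on it shows which. Turn it by its wooden knob to find the heavy side by feel, bring the heavy side to the lowest point of the slope, and finish still gripping the knob and holding the plaque steady there, so that its hanger can be glued on at the top; leave the cup, rolling pin and cutter where they are.

Things in the scene. Friction and masses are not known exactly. Their poses are not given: they have to be found in the camera images.
- stand: Stand bolted to the table: plywood foot 190 x 160 x 14 mm, blue brackets, a bearing whose axis leans 29 degrees (0.50 rad) from vertical. Origin: centre of the foot's underside; z up. Out of the plaque's face the axis points along (-0.479, 0, 0.878) in the stand's frame, roughly towards the robot. Downhill is the stand's -x; y is level across the slope.
- low_point (a point): Point fixed to the stand that marks the lowest place of the slope: on the plaque's face, 95 mm straight downhill of the axis. The heavy place must come here. It is 0.51 to 0.72 kg heavier than the rest (which is balanced), 95 mm from the axis, at an angle unknown and new each time; it starts at least 0.5 rad away from the lowest place.
- plaque: Round terracotta plaque, 260 mm across, 20 mm thick, white, blue and green tiles and one yellow. Origin: centre of its back, on the axis, 130 mm above the stand's origin; z: the axis, out of the face; x: towards the yellow tile, which shows only how far it is turned and tells NOTHING of the heavy side. Turns endlessly both ways.
- knob (a point): Grip point on the axis of the plaque's smooth round wooden knob, 40 mm across, plain from 10 to 50 mm above the plaque's face, end at 53 mm; this point is 32 mm above the face. It can be gripped at any turn; 40 N turns it without slip.
- bearing (a point): Centre of the bearing, on the axis at the plaque's back. Friction is a constant 0.36 Nm both ways, so the plaque stays where it is left. The heavy side adds at most 0.22 to 0.33 Nm (when level with the axis; none at the lowest or highest place): harder to turn when it climbs, easier when it descends. Compare readings turning both ways to cancel the friction.
- glaze_cup: Grey plastic glaze cup, 72 mm across the rim, 85 mm high, standing loose at the stand's +y side; origin: centre of its underside. Leave it alone.
- rolling_pin: Small rolling pin, red barrel 44 mm thick and 120 mm long, blue handles, 220 mm overall, lying loose at the stand's -y side; origin under its middle, length along its x. Leave it alone.
- cutter: Loose steel ring cutter, 90 mm across, 30 mm high, on the table at the stand's +y side, farther from the robot than the cup; origin: centre of its underside. Leave it alone.

How it is judged:
By the outcome, as a careful person would: the job done as asked, in the order asked, and still so for the second after the job is handed in, while the arm keeps its last pose, push and grip.
It also fails if it takes over 72 s, if anything falls off the work surface, if the arm or the gripper's body presses on something with over 40 N, if the wrist force passes 120 N, or if a joint passes its speed limit or range.

## Working session

There is one attempt and no reset: what is moved stays moved. The work goes in short steps, Python scripts to look and compute and a tool call to move; the robot and the scene stay as the last step left them, time stands still between calls to the robot, and variables do not carry over. Pictures are saved under pics/ and viewed, at most 10 in all, crops included, and the job is handed in when it is done.

Besides the shell and the picture viewer there is one more tool, called after "Emit:" by a JSON object that holds its "api" and its "payload", one argument or row to a line. arm_command: Moves the arm, as the interface text tells. Its arguments: {"type":"object","properties":{"motion":{"type":"array","items":{"type":"number"}},"force":{"type":"number"}},"required":["motion"]}

```bash
mkdir -p pics; python3 - <<'E'
from station import *
import cv2,numpy as np
o=get_obs();print(o)
for n in("scene","side"):
    s=snapshot(n);cv2.imwrite(f"pics/{n}0.png",s["image"][:,:,::-1]);print(n,s["fx"],s["cx"],s["cy"],np.round(s["R"],3).tolist(),np.round(s["t"],3))
    np.savez(f"{n}0.npz",**s)
a=cv2.imread("pics/scene0.png");b=cv2.imread("pics/side0.png")
cv2.imwrite("pics/both.png",cv2.resize(np.vstack([a,b]),(450,600)) if 0 else np.hstack([cv2.resize(a,(400,300)),cv2.resize(b,(400,300))]))
E
```

```text
{'time': 0.0, 'joint_positions': array([-1.34401579e+00,  3.42702285e-01,  1.52500310e+00, -2.20864945e-05,
        1.27536776e+00, -1.46010764e-01]), 'joint_vel': array([ 0.00045379, -0.00162068,  0.00043597, -0.00076434,  0.00020909,
        0.00036509]), 'effort': array([-2.65731433e-03, -4.33686948e+01, -2.46008813e+01, -4.33039049e-04,
        7.93261832e-03, -1.36214658e-05]), 'position': array([ 0.19113521, -0.48855661,  0.23064141]), 'tool_rot': array([-3.14012485e+00, -1.94504264e-04,  3.72797605e-01]), 'force': array([ 0.20659355, -0.49042111, -0.49057362]), 'moment': array([-0.05315001, -0.0031754 ,  0.01217588]), 'finger_force': 0.0, 'opening': 0.08537979238664778}
scene 500.7343082541876 323.9605458944651 230.51220702718066 [[0.819, 0.574, -0.004], [0.419, -0.603, -0.679], [-0.392, 0.554, -0.734]] [-0.502 -0.131  1.169]
side 519.8117624704317 317.5784090689833 228.16764455130323 [[-0.703, -0.711, -0.012], [-0.539, 0.544, -0.643], [0.464, -0.446, -0.765]] [0.471 0.38  0.786]
```

View pics/scene0.png

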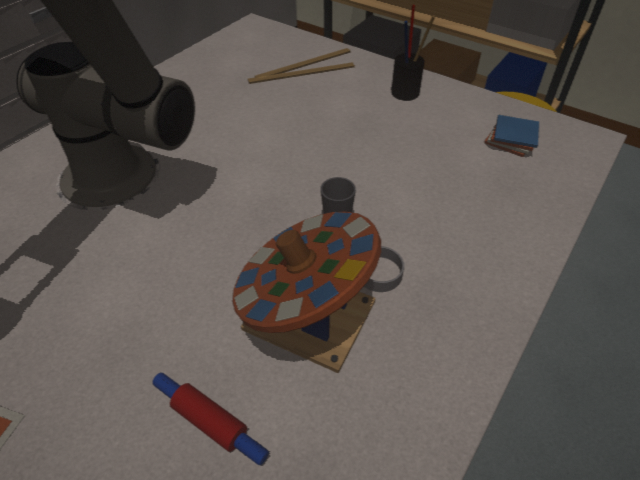

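View pics/side0.png

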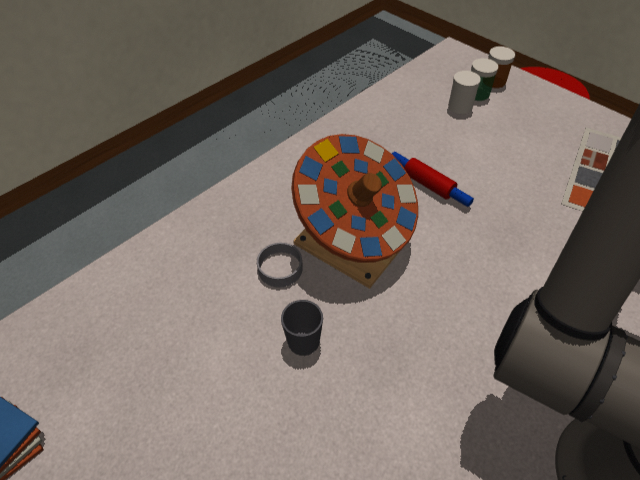

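The scene view shows the plaque at about (308,270), knob end at (289,237) and foot corners at (243,325), (338,369), (374,295). The side view shows the knob end at (372,181) and yellow tile at (326,149). The tool can only turn about its vertical axis, so I plan to grip across the slope and turn the plaque in short strokes.

```bash
cat > h.py <<'E'
import numpy as np,cv2
from station import *
def ray(s,u,v):
    R=s["R"];c=-R.T@s["t"];d=R.T@np.array([(u-s["cx"])/s["fx"],(v-s["cy"])/s["fy"],1]);return c,d/np.linalg.norm(d)
def plane(s,u,v,p,n=(0,0,1)):
    c,d=ray(s,u,v);n=np.array(n);return c+d*((np.array(p)-c)@n)/(d@n)
def tri(l):
    A=0;b=0
    for c,d in l:
        M=np.eye(3)-np.outer(d,d);A=A+M;b=b+M@c
    return np.linalg.solve(A,b)
def yellow(s):
    h=cv2.cvtColor(s["image"],cv2.COLOR_RGB2HSV);m=cv2.inRange(h,(20,150,90),(32,255,255))
    n,l,st,c=cv2.connectedComponentsWithStats(m)
    return [(st[i,4],*np.round(c[i],1)) for i in range(1,n) if st[i,4]>40]
E
python3 - <<'E'
from h import *
S=dict(np.load("scene0.npz"));T=dict(np.load("side0.npz"))
print(yellow(S),yellow(T))
P=lambda s,u,v,z:plane(s,u,v,(0,0,z))
c=[P(S,243,324,.014),P(S,338,367,.014),P(S,374,293,.014)]
print("foot",np.round(c,3),np.linalg.norm(c[0]-c[1]),np.linalg.norm(c[2]-c[1]))
d=[P(T,371,282,.014),P(T,297,238,.014)];print(np.round(d,3))
print("knob end",tri([ray(S,289,234),ray(T,373,178)]))
print("collar",tri([ray(S,299,263),ray(T,362,193)]))
for s,k in((S,(130,420,200,340)),(T,(280,430,120,270))):
    h=cv2.cvtColor(s["image"],cv2.COLOR_RGB2HSV)
    m=cv2.inRange(h,(4,150,60),(14,255,255));m[:k[2]]=0;m[k[3]:]=0;m[:,:k[0]]=0;m[:,k[1]:]=0
    m=cv2.morphologyEx(m,cv2.MORPH_OPEN,np.ones((3,3)))
    cn=np.vstack(cv2.findContours(m,cv2.RETR_EXTERNAL,2)[0]);print(cv2.fitEllipse(cv2.convexHull(cn)))
E
```

```text
[(np.int32(324), np.float64(527.9), np.float64(99.1)), (np.int32(370), np.float64(349.7), np.float64(269.2))] [(np.int32(296), np.float64(325.8), np.float64(150.1))]
foot [[ 0.534 -0.133  0.014]
 [ 0.716 -0.106  0.014]
 [ 0.688  0.054  0.014]] 0.1839571146371027 0.1629480577244525
[[0.508 0.014 0.014]
 [0.69  0.039 0.014]]
knob end [ 0.58023812 -0.04968076  0.20098462]
collar [ 0.60067517 -0.0510765   0.14655528]
((307.1004638671875, 272.07867431640625), (94.74392700195312, 160.39874267578125), 57.18338394165039)
((355.0187072753906, 197.58592224121094), (112.85840606689453, 137.7993927001953), 135.28121948242188)
```

Emit:
{"api": "arm_command", "payload": {
  "motion": [0, 5.3, -2.65, -0.6, 0, 0, 5.3, -2.65, -0.6, 0, 0, 5.3, -2.65, -0.6, 0, 0, 5.3, -2.65, -0.6, 0, 0, 5.3, -2.65, -0.6, 0, 0, 5.3, -2.65, -0.6, 0, 0, 5.3, -2.65, -0.6, 0, 0, 5.3, -2.65, -0.6, 0, 0, 5.3, -2.65, -0.6, 0, 0, 5.3, -2.65, -0.6, 0],
  "force": 40
}}

```text
time: 1.35
position: [0.5893, -0.0474, 0.2911]
tool_rot: [-3.142, 0.001, 0.373]
force: [0.6, -0.2, 0.3]
opening: 0.0853
finger_force: 0.0
```

Emit:
{"api": "arm_command", "payload": {
  "motion": [0, 0, 0, 0, 0.11, 0, 0, 0, 0, 0.11, 0, 0, 0, 0, 0]
}}

```text
time: 1.72
position: [0.5882, -0.0489, 0.2907]
tool_rot: [-3.141, 0.001, 0.154]
force: [-0.3, 0.9, 0.7]
opening: 0.0854
finger_force: 0.0
```

```bash
python3 - <<'E'
from h import *
o=get_obs();print(o["position"],o["tool_rot"],o["joint_positions"],o["force"],o["moment"])
w=snapshot("wrist");np.savez("wrist0.npz",**w);cv2.imwrite("pics/w0.png",w["image"][:,:,::-1])
c=-w["R"].T@w["t"];print(c)
for p in ([.586,-.0497,.1757],[.576,-.051,.194],[.6015,-.0474,.1476]):
    q=w["R"]@np.array(p)+w["t"];print(q[:2]/q[2]*w["fx"]+[w["cx"],w["cy"]])
E
```

```text
[ 0.58820885 -0.04887692  0.29073327] [-3.14128402e+00  1.02110475e-03  1.54129566e-01] [-2.12666156e-01  4.30699830e-01  1.22530569e+00 -7.83704532e-05
  1.48665100e+00  1.20400739e+00] [-0.31373542  0.85300748  0.68139122] [-0.03670739 -0.00975846  0.03048291]
[ 0.66631048 -0.03641625  0.43252893]
[324.18618459 230.60538309]
[323.83007867 255.70592333]
[324.2617695  196.58904995]
```

View pics/w0.png

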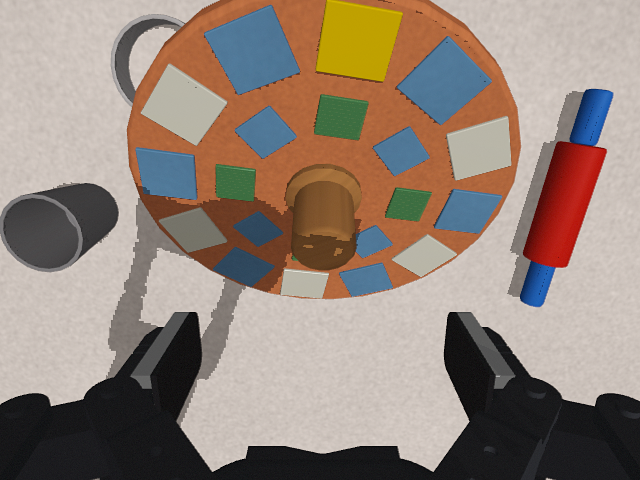

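The wrist view shows the knob upright and centred in the image, end at about (324,248) and collar at (324,187). That confirms the yaw; I need to shift about 3 mm uphill.

Emit:
{"api": "arm_command", "payload": {
  "motion": [0, 0.3, 0, 2.6, 0, 0, 0, 0, 2.6, 0, 0, 0, 0, 2.6, 0, 0, 0, 0, 2.6, 0, 0, 0, 0, 2.6, 0, 120, 0, 0, 0, 0, 255, 0, 0, 0, 0, 255, 0, 0, 0, 0, 255, 0, 0, 0, 0, 255, 0, 0, 0, 0],
  "force": 60
}}

```text
time: 3.02
position: [0.592, -0.0488, 0.1631]
tool_rot: [3.141, -0.003, 0.153]
force: [-1.8, 0.0, 6.7]
opening: 0.0385
finger_force: 62.4
```

```bash
cat >> h.py <<'E'
yaw=.15
ax=np.array([-.479*np.cos(yaw),-.479*np.sin(yaw),.878]);ex=np.array([.878*np.cos(yaw),.878*np.sin(yaw),.479]);ey=np.cross(ax,ex)
K=np.array([.588,-.0495,.177]);F=K-.032*ax
def tau():
    m=[]
    o=get_obs();f=o["force"];return np.round([o["time"],o["tool_rot"][2],o["moment"]@ax+np.cross(o["position"]-K,f)@ax,o["moment"]@ax],3),np.round(f,1),np.round(o["moment"],2),round(o["opening"],4),round(o["finger_force"],1),np.round(o["position"],4)
def turn():
    r=[]
    for n in("scene","side"):
        s=snapshot(n);y=[q for q in yellow(s)]
        for q in y:
            p=plane(s,q[1],q[2],F,ax)-F
            if .07<np.linalg.norm(p)<.14:r.append((n,round(float(np.arctan2(p@ey,p@ex)),3),round(float(np.linalg.norm(p)),3)))
    return r
E
python3 -c "
from h import *
print(tau());print(turn());print(tau())"
```

```text
(array([ 3.025,  0.153, -0.098, -0.096]), array([-1.8,  0. ,  6.7]), array([0.23, 0.23, 0.03]), 0.0385, 62.4, array([ 0.592 , -0.0488,  0.1631]))
[('scene', -0.164, 0.105), ('side', -0.145, 0.102)]
(array([ 3.125,  0.153, -0.049, -0.047]), array([-1. ,  0.4,  6.5]), array([0.2 , 0.26, 0.08]), 0.0382, 62.4, array([ 0.592 , -0.0487,  0.1631]))
```

Emit:
{"api": "arm_command", "payload": {
  "motion": [255, 0, 0, 0, -0.06, 255, 0, 0, 0, -0.06, 255, 0, 0, 0, -0.06, 255, 0, 0, 0, -0.06]
}}

```text
time: 3.62
position: [0.5917, -0.0477, 0.1635]
tool_rot: [3.141, -0.003, 0.391]
force: [-36.3, 11.6, 59.0]
opening: 0.0381
finger_force: 119.7
```

```bash
python3 -c "
from h import *
print(tau());print(turn());print(tau())"
```

```text
(array([ 3.625,  0.391, -1.022, -0.973]), array([-36.3,  11.6,  59. ]), array([-1.22,  4.31, -1.42]), 0.0381, 119.7, array([ 0.5917, -0.0477,  0.1635]))
[('scene', -0.029, 0.105), ('side', -0.004, 0.102)]
(array([ 3.725,  0.394, -0.559, -0.531]), array([-8.8,  6.9, 14.8]), array([-0.35,  1.06, -0.71]), 0.0381, 112.1, array([ 0.5909, -0.0478,  0.1642]))
```

Emit:
{"api": "arm_command", "payload": {
  "motion": [255, 0, 0, 0, 0.06, 255, 0, 0, 0, 0.06, 255, 0, 0, 0, 0.06, 255, 0, 0, 0, 0.06]
}}

```text
time: 4.22
position: [0.5922, -0.0487, 0.163]
tool_rot: [3.141, -0.003, 0.152]
force: [8.0, -1.9, -5.7]
opening: 0.0381
finger_force: 63.4
```

```bash
python3 -c "
from h import *
print(tau());print(turn());print(tau())"
```

```text
(array([4.225, 0.152, 0.147, 0.138]), array([ 8. , -1.9, -5.7]), array([ 0.57, -1.53,  0.34]), 0.0381, 63.4, array([ 0.5922, -0.0487,  0.163 ]))
[('scene', -0.2, 0.105), ('side', -0.187, 0.102)]
(array([ 4.325,  0.152, -0.487, -0.49 ]), array([-0.8, -1. ,  6. ]), array([ 0.86, -0.15, -0.1 ]), 0.0382, 64.5, array([ 0.5923, -0.0487,  0.163 ]))
```

```bash
cat >> h.py <<'E'
def meas(n=5):
    v=[];f=[]
    for i in range(n):
        o=get_obs();v.append(o["moment"]@ax+np.cross(o["position"]-K,o["force"])@ax);f.append(o["force"]);
        if i<n-1:snapshot("wrist")
    print(round(o["time"],2),"yaw",round(o["tool_rot"][2],3),"tau",np.round(v,2),"mean",round(np.mean(v),3),"F",np.round(np.mean(f,0),1),"grip",round(o["finger_force"]))
E
```

Emit:
{"api": "arm_command", "payload": {
  "motion": [255, 0, 0, 0, -0.04, 255, 0, 0, 0, -0.04, 255, 0, 0, 0, -0.04, 255, 0, 0, 0, 0, 255, 0, 0, 0, 0.024, 255, 0, 0, 0, 0.024, 255, 0, 0, 0, 0.024, 255, 0, 0, 0, 0.024, 255, 0, 0, 0, 0.024]
}}

```text
time: 5.45
position: [0.5927, -0.0486, 0.1626]
tool_rot: [3.141, -0.004, 0.153]
force: [2.7, -0.3, 5.6]
opening: 0.0382
finger_force: 64.9
```

```bash
python3 -c "
from h import *
meas();print(turn())"
```

```text
5.65 yaw 0.153 tau [ 0.16 -0.01 -0.16 -0.21 -0.26] mean -0.096 F [ 2.6 -0.6  6.1] grip 65
[('scene', -0.218, 0.105), ('side', -0.202, 0.102)]
```

Emit:
{"api": "arm_command", "payload": {
  "motion": [255, 0, 0, 0, 0.04, 255, 0, 0, 0, 0.04, 255, 0, 0, 0, 0.04, 255, 0, 0, 0, 0, 255, 0, 0, 0, -0.024, 255, 0, 0, 0, -0.024, 255, 0, 0, 0, -0.024, 255, 0, 0, 0, -0.024, 255, 0, 0, 0, -0.024]
}}

```text
time: 6.88
position: [0.5925, -0.0488, 0.1625]
tool_rot: [3.14, -0.004, 0.152]
force: [4.3, 4.1, 5.8]
opening: 0.0382
finger_force: 65.8
```

```bash
python3 -c "
from h import *
meas();print(turn())"
```

```text
7.08 yaw 0.152 tau [-0.92 -0.69 -0.53 -0.58 -0.57] mean -0.657 F [4.1 3.2 6.1] grip 66
[('scene', -0.214, 0.105), ('side', -0.197, 0.102)]
```

Emit:
{"api": "arm_command", "payload": {
  "motion": [255, 0, 0, 0, 0.04, 255, 0, 0, 0, 0.04, 255, 0, 0, 0, 0.04, 255, 0, 0, 0, 0.04, 255, 0, 0, 0, 0.04, 90, 0, 0, 0, 0, 90, 0, 0, 0, 0, 90, 0, 0, 0, -0.13, 90, 0, 0, 0, -0.13, 90, 0, 0, 0, -0.14]
}}

```text
time: 8.43
position: [0.5905, -0.0485, 0.1606]
tool_rot: [-3.141, 0.002, 0.358]
force: [0.3, 0.4, -1.0]
opening: 0.055
finger_force: 0.0
```

Emit:
{"api": "arm_command", "payload": {
  "motion": [255, 0, 0, 0, 0, 255, 0, 0, 0, 0, 255, 0, 0, 0, 0, 255, 0, 0, 0, 0, 255, 0, 0, 0, 0.04, 255, 0, 0, 0, 0.04, 255, 0, 0, 0, 0.04, 255, 0, 0, 0, 0.04, 255, 0, 0, 0, 0.04]
}}

```text
time: 9.55
position: [0.5913, -0.0488, 0.1609]
tool_rot: [-3.142, 0.0, 0.151]
force: [2.1, -2.8, 0.8]
opening: 0.0381
finger_force: 64.2
```

```bash
python3 -c "
from h import *
print(tau());print(turn())"
```

```text
(array([9.55 , 0.151, 0.22 , 0.206]), array([ 2.1, -2.8,  0.8]), array([ 0.8 , -0.2 ,  0.65]), 0.0381, 64.2, array([ 0.5913, -0.0488,  0.1609]))
[('scene', -0.512, 0.105), ('side', -0.504, 0.102)]
```

Emit:
{"api": "arm_command", "payload": {
  "motion": [255, 0, 0, 0, 0.04, 255, 0, 0, 0, 0.04, 255, 0, 0, 0, 0.04, 255, 0, 0, 0, 0.04, 255, 0, 0, 0, 0.04]
}}

```text
time: 10.28
position: [0.593, -0.0496, 0.1602]
tool_rot: [3.142, -0.003, -0.047]
force: [8.7, -11.1, -7.7]
opening: 0.0389
finger_force: 114.5
```

```bash
python3 -c "
from h import *
print(tau());print(turn())"
```

```text
(array([10.275, -0.047,  1.149,  1.102]), array([  8.7, -11.1,  -7.7]), array([ 2.61, -1.49,  2.54]), 0.0389, 114.5, array([ 0.593 , -0.0496,  0.1602]))
[('scene', -0.636, 0.105), ('side', -0.562, 0.102)]
```

Emit:
{"api": "arm_command", "payload": {
  "motion": [90, 0, 0, 0, 0, 90, 0, 0, 0, 0, 90, 0, 0, 0, -0.13, 90, 0, 0, 0, -0.13, 90, 0, 0, 0, -0.14, 255, 0, 0, 0, 0, 255, 0, 0, 0, 0, 255, 0, 0, 0, 0, 255, 0, 0, 0, 0.05, 255, 0, 0, 0, 0.05]
}}

```text
time: 11.62
position: [0.5912, -0.0484, 0.1622]
tool_rot: [3.141, -0.0, 0.249]
force: [-2.3, 0.4, 5.1]
opening: 0.0391
finger_force: 58.9
```

Emit:
{"api": "arm_command", "payload": {
  "motion": [255, 0, 0, 0, 0.03, 255, 0, 0, 0, 0.03, 255, 0, 0, 0, 0.03]
}}

```text
time: 12.0
position: [0.5921, -0.0487, 0.1616]
tool_rot: [3.141, -0.002, 0.161]
force: [2.3, -0.6, 4.2]
opening: 0.0387
finger_force: 61.3
```

```bash
python3 -c "
from h import *
print(tau());print(turn());print(tau())"
```

```text
(array([12.   ,  0.161,  0.227,  0.224]), array([ 2.3, -0.6,  4.2]), array([ 1.09, -0.44,  0.81]), 0.0387, 61.3, array([ 0.5921, -0.0487,  0.1616]))
[('scene', -0.771, 0.105), ('side', -0.649, 0.1)]
(array([12.1  ,  0.161, -0.212, -0.214]), array([ 3.8, -0.4,  4.6]), array([ 1.2 , -0.49,  0.37]), 0.0386, 61.4, array([ 0.592 , -0.0486,  0.1616]))
```

Emit:
{"api": "arm_command", "payload": {
  "motion": [255, 0, 0, 0, 0.05, 255, 0, 0, 0, 0.05, 255, 0, 0, 0, 0.05, 255, 0, 0, 0, 0.06, 90, 0, 0, 0, 0, 90, 0, 0, 0, 0, 90, 0, 0, 0, -0.13, 90, 0, 0, 0, -0.13, 90, 0, 0, 0, -0.14]
}}

```text
time: 13.22
position: [0.5907, -0.0486, 0.1609]
tool_rot: [-3.141, 0.001, 0.357]
force: [-0.1, -0.9, 0.3]
opening: 0.0551
finger_force: 0.0
```

Emit:
{"api": "arm_command", "payload": {
  "motion": [255, 0, 0, 0, 0, 255, 0, 0, 0, 0, 255, 0, 0, 0, 0, 255, 0, 0, 0, 0.05, 255, 0, 0, 0, 0.05, 255, 0, 0, 0, 0.03, 255, 0, 0, 0, 0.03, 255, 0, 0, 0, 0.03]
}}

```text
time: 14.22
position: [0.5923, -0.0486, 0.1607]
tool_rot: [3.142, -0.002, 0.161]
force: [6.4, -0.5, -5.8]
opening: 0.0384
finger_force: 63.6
```

```bash
python3 -c "
from h import *
print(tau());print(turn());print(tau())"
```

```text
(array([14.225,  0.161,  0.296,  0.291]), array([ 6.4, -0.5, -5.8]), array([ 0.96, -1.26,  0.75]), 0.0384, 63.6, array([ 0.5923, -0.0486,  0.1607]))
[('scene', -1.043, 0.105)]
(array([14.325,  0.161,  0.113,  0.106]), array([ 7.7, -0.7, -7.1]), array([ 0.91, -1.3 ,  0.51]), 0.0383, 63.5, array([ 0.5923, -0.0487,  0.1607]))
```

Emit:
{"api": "arm_command", "payload": {
  "motion": [255, 0, 0, 0, 0.05, 255, 0, 0, 0, 0.05, 255, 0, 0, 0, 0.05, 255, 0, 0, 0, 0.07, 90, 0, 0, 0, 0, 90, 0, 0, 0, 0, 90, 0, 0, 0, -0.14, 90, 0, 0, 0, -0.14, 90, 0, 0, 0, -0.15],
  "force": 70
}}

```text
time: 15.45
position: [0.5911, -0.0486, 0.1612]
tool_rot: [3.142, 0.001, 0.378]
force: [0.1, 0.0, 0.2]
opening: 0.0559
finger_force: 0.0
```

Emit:
{"api": "arm_command", "payload": {
  "motion": [255, 0, 0, 0, 0, 255, 0, 0, 0, 0, 255, 0, 0, 0, 0, 255, 0, 0, 0, 0.05, 255, 0, 0, 0, 0.05, 255, 0, 0, 0, 0.04, 255, 0, 0, 0, 0.04, 255, 0, 0, 0, 0.04]
}}

```text
time: 16.45
position: [0.5909, -0.0489, 0.162]
tool_rot: [3.141, 0.0, 0.149]
force: [-0.7, -5.1, -5.2]
opening: 0.0384
finger_force: 71.8
```

```bash
python3 -c "
from h import *
print(tau());print(turn());print(tau())"
```

```text
(array([16.45 ,  0.149,  0.618,  0.594]), array([-0.7, -5.1, -5.2]), array([ 0.62, -0.29,  0.99]), 0.0384, 71.8, array([ 0.5909, -0.0489,  0.162 ]))
[('scene', -1.347, 0.105)]
(array([16.55 ,  0.149, -0.296, -0.302]), array([-1.9, -1.8,  5.7]), array([ 0.49,  0.58, -0.03]), 0.0381, 74.2, array([ 0.5911, -0.0489,  0.1619]))
```

Emit:
{"api": "arm_command", "payload": {
  "motion": [255, 0, 0, 0, 0.05, 255, 0, 0, 0, 0.05, 255, 0, 0, 0, 0.05, 255, 0, 0, 0, 0.06, 90, 0, 0, 0, 0, 90, 0, 0, 0, 0, 90, 0, 0, 0, -0.14, 90, 0, 0, 0, -0.14, 90, 0, 0, 0, -0.14]
}}

```text
time: 17.68
position: [0.591, -0.0484, 0.1613]
tool_rot: [-3.142, 0.0, 0.367]
force: [0.7, 0.5, -0.1]
opening: 0.0551
finger_force: 0.0
```

Emit:
{"api": "arm_command", "payload": {
  "motion": [255, 0, 0, 0, 0, 255, 0, 0, 0, 0, 255, 0, 0, 0, 0, 255, 0, 0, 0, 0.05, 255, 0, 0, 0, 0.05, 255, 0, 0, 0, 0.04, 255, 0, 0, 0, 0.04, 255, 0, 0, 0, 0.04]
}}

```text
time: 18.68
position: [0.5923, -0.0487, 0.1614]
tool_rot: [3.141, -0.003, 0.139]
force: [4.1, -2.8, -1.2]
opening: 0.0383
finger_force: 72.2
```

```bash
python3 -c "
from h import *
print(tau());print(turn());print(tau())"
```

```text
(array([18.675,  0.139,  0.815,  0.803]), array([ 4.1, -2.8, -1.2]), array([ 0.87, -0.5 ,  1.35]), 0.0383, 72.2, array([ 0.5923, -0.0487,  0.1614]))
[('scene', -1.59, 0.105), ('side', -1.652, 0.102)]
(array([18.775,  0.139,  0.189,  0.178]), array([ 4.5, -2.7, -0.8]), array([ 1.02, -0.62,  0.7 ]), 0.0384, 71.8, array([ 0.5923, -0.0487,  0.1615]))
```

Emit:
{"api": "arm_command", "payload": {
  "motion": [255, 0, 0, 0, 0.04, 255, 0, 0, 0, 0.04, 255, 0, 0, 0, 0.04, 255, 0, 0, 0, 0, 255, 0, 0, 0, -0.024, 255, 0, 0, 0, -0.024, 255, 0, 0, 0, -0.024, 255, 0, 0, 0, -0.024]
}}

```text
time: 19.77
position: [0.593, -0.0489, 0.1611]
tool_rot: [3.141, -0.004, 0.115]
force: [8.0, -0.1, -6.0]
opening: 0.0385
finger_force: 71.5
```

```bash
python3 -c "
from h import *
print(tau()[:3])"
```

```text
(array([19.775,  0.115,  0.304,  0.3  ]), array([ 8. , -0.1, -6. ]), array([-0.09, -1.1 ,  0.2 ]))
```

Emit:
{"api": "arm_command", "payload": {
  "motion": [255, 0, 0, 0, -0.024]
}}

```text
time: 19.9
position: [0.5929, -0.0488, 0.1612]
tool_rot: [3.141, -0.004, 0.139]
force: [5.1, 1.1, -3.9]
opening: 0.0377
finger_force: 70.7
```

```bash
python3 -c "
from h import *
print(tau()[:3])"
```

```text
(array([19.9  ,  0.139, -0.14 , -0.139]), array([ 5.1,  1.1, -3.9]), array([-0.41, -0.87, -0.45]))
```

Emit:
{"api": "arm_command", "payload": {
  "motion": [255, 0, 0, 0, -0.024]
}}

```text
time: 20.02
position: [0.5926, -0.0487, 0.1613]
tool_rot: [3.141, -0.003, 0.163]
force: [6.6, 1.5, -2.9]
opening: 0.0381
finger_force: 71.8
```

```bash
python3 -c "
from h import *
print(tau()[:3],turn())"
```

```text
(array([20.025,  0.163, -0.456, -0.453]), array([ 6.6,  1.5, -2.9]), array([-0.57, -0.79, -0.89])) [('scene', -1.573, 0.105), ('side', -1.632, 0.103)]
```

Emit:
{"api": "arm_command", "payload": {
  "motion": [255, 0, 0, 0, -0.04, 255, 0, 0, 0, -0.04, 255, 0, 0, 0, -0.02, 255, 0, 0, 0, 0, 255, 0, 0, 0, 0.024, 255, 0, 0, 0, 0.024, 255, 0, 0, 0, 0.024, 255, 0, 0, 0, 0.024]
}}

```text
time: 21.12
position: [0.5921, -0.0486, 0.1616]
tool_rot: [3.142, -0.002, 0.169]
force: [2.5, -0.3, 3.0]
opening: 0.0385
finger_force: 73.3
```

```bash
python3 -c "
from h import *
print(tau()[:3])"
```

```text
(array([21.125,  0.169,  0.157,  0.155]), array([ 2.5, -0.3,  3. ]), array([ 0.48, -0.3 ,  0.41]))
```

Emit:
{"api": "arm_command", "payload": {
  "motion": [255, 0, 0, 0, 0.024]
}}

```text
time: 21.25
position: [0.5923, -0.0487, 0.1615]
tool_rot: [-3.142, -0.002, 0.146]
force: [6.4, -0.5, 1.5]
opening: 0.0381
finger_force: 73.2
```

```bash
python3 -c "
from h import *
print(tau()[:3])"
```

```text
(array([21.25 ,  0.146,  0.528,  0.524]), array([ 6.4, -0.5,  1.5]), array([ 0.98, -0.62,  1.07]))
```

Emit:
{"api": "arm_command", "payload": {
  "motion": [255, 0, 0, 0, 0.024]
}}

```text
time: 21.38
position: [0.5926, -0.0488, 0.1614]
tool_rot: [3.142, -0.003, 0.122]
force: [7.6, -1.8, 0.4]
opening: 0.0381
finger_force: 74.3
```

```bash
python3 -c "
from h import *
print(tau()[:3],turn())"
```

```text
(array([21.375,  0.122,  0.684,  0.675]), array([ 7.6, -1.8,  0.4]), array([ 1.12, -0.9 ,  1.3 ])) [('scene', -1.597, 0.105), ('side', -1.657, 0.103)]
```

Emit:
{"api": "arm_command", "payload": {
  "motion": [255, 0, 0, 0, 0.04, 255, 0, 0, 0, 0.04, 255, 0, 0, 0, 0.02, 255, 0, 0, 0, 0, 255, 0, 0, 0, -0.03, 255, 0, 0, 0, -0.03, 255, 0, 0, 0, -0.03, 255, 0, 0, 0, -0.03, 255, 0, 0, 0, -0.03]
}}

```text
time: 22.6
position: [0.5923, -0.0487, 0.1613]
tool_rot: [3.142, -0.002, 0.171]
force: [8.5, 3.9, -1.5]
opening: 0.0381
finger_force: 74.1
```

```bash
python3 -c "
from h import *
print(tau()[:3],turn())"
```

```text
(array([22.6  ,  0.171, -0.45 , -0.44 ]), array([ 8.5,  3.9, -1.5]), array([-0.54, -1.26, -0.89])) [('scene', -1.574, 0.105), ('side', -1.631, 0.102)]
```

Emit:
{"api": "arm_command", "payload": {
  "motion": [255, 0, 0, 0, -0.03]
}}

```text
time: 22.82
position: [0.5922, -0.0486, 0.1614]
tool_rot: [3.141, -0.002, 0.2]
force: [-6.0, 7.5, 17.2]
opening: 0.0382
finger_force: 79.1
```

```bash
python3 -c "
from h import *
print(tau()[:3])"
```

```text
(array([22.825,  0.2  , -0.546, -0.514]), array([-6. ,  7.5, 17.2]), array([-0.78,  0.79, -0.94]))
```

Emit:
{"api": "arm_command", "payload": {
  "motion": [255, 0, 0, 0, -0.03]
}}

```text
time: 22.95
position: [0.592, -0.0485, 0.1615]
tool_rot: [3.141, -0.002, 0.23]
force: [3.1, 6.8, 0.4]
opening: 0.038
finger_force: 83.2
```

```bash
python3 -c "
from h import *
print(tau()[:3])"
```

```text
(array([22.95 ,  0.23 , -0.991, -0.965]), array([3.1, 6.8, 0.4]), array([-1.71, -0.83, -2.09]))
```

Emit:
{"api": "arm_command", "payload": {
  "motion": [255, 0, 0, 0, -0.03]
}}

```text
time: 23.08
position: [0.5916, -0.0483, 0.1618]
tool_rot: [3.141, -0.001, 0.26]
force: [1.0, 7.7, 3.2]
opening: 0.038
finger_force: 88.9
```

```bash
python3 -c "
from h import *
print(tau()[:3],turn())"
```

```text
(array([23.075,  0.26 , -0.97 , -0.938]), array([1. , 7.7, 3.2]), array([-1.63, -0.59, -2.  ])) [('scene', -1.515, 0.105), ('side', -1.582, 0.103)]
```

Emit:
{"api": "arm_command", "payload": {
  "motion": [255, 0, 0, 0, -0.03, 255, 0, 0, 0, -0.03, 255, 0, 0, 0, 0, 255, 0, 0, 0, 0.03, 255, 0, 0, 0, 0.03, 255, 0, 0, 0, 0.03, 255, 0, 0, 0, 0.03, 255, 0, 0, 0, 0.03]
}}

```text
time: 24.18
position: [0.5918, -0.0486, 0.1616]
tool_rot: [-3.142, -0.001, 0.171]
force: [4.5, 0.3, 4.3]
opening: 0.0383
finger_force: 74.5
```

```bash
python3 -c "
from h import *
print(tau()[:3],turn())"
```

```text
(array([24.175,  0.171,  0.352,  0.353]), array([4.5, 0.3, 4.3]), array([ 1.09, -0.37,  0.96])) [('scene', -1.579, 0.105), ('side', -1.641, 0.102)]
```

Emit:
{"api": "arm_command", "payload": {
  "motion": [255, 0, 0, 0, 0.03]
}}

```text
time: 24.4
position: [0.5921, -0.0487, 0.1614]
tool_rot: [3.141, -0.002, 0.143]
force: [6.0, -0.2, 3.3]
opening: 0.0383
finger_force: 74.7
```

```bash
python3 -c "
from h import *
print(tau()[:3])"
```

```text
(array([24.4  ,  0.143,  0.436,  0.433]), array([ 6. , -0.2,  3.3]), array([ 1.4 , -0.8 ,  1.18]))
```

Emit:
{"api": "arm_command", "payload": {
  "motion": [255, 0, 0, 0, 0.03]
}}

```text
time: 24.52
position: [0.5924, -0.0488, 0.1613]
tool_rot: [3.141, -0.003, 0.113]
force: [8.2, -2.8, 2.3]
opening: 0.0382
finger_force: 77.1
```

```bash
python3 -c "
from h import *
print(tau()[:3])"
```

```text
(array([24.525,  0.113,  0.608,  0.594]), array([ 8.2, -2.8,  2.3]), array([ 1.69, -1.11,  1.5 ]))
```

Emit:
{"api": "arm_command", "payload": {
  "motion": [255, 0, 0, 0, 0.03]
}}

```text
time: 24.65
position: [0.5928, -0.049, 0.1612]
tool_rot: [3.141, -0.003, 0.083]
force: [9.3, -3.5, 1.1]
opening: 0.0386
finger_force: 80.9
```

```bash
python3 -c "
from h import *
print(tau()[:3],turn())"
```

```text
(array([24.65 ,  0.083,  0.614,  0.596]), array([ 9.3, -3.5,  1.1]), array([ 1.96, -1.33,  1.63])) [('scene', -1.629, 0.105), ('side', -1.68, 0.103)]
```

```bash
cat > fit.py <<'E'
import numpy as np
from scipy.optimize import least_squares
D=np.array([[-.03,1,-1.022,-36.3,11.6,59],[-.2,-1,.147,8,-1.9,-5.7],[-.21,-1,.16,2.7,-.3,5.6],[-.21,1,-.92,4.3,4.1,5.8],[-.51,-1,.22,2.1,-2.8,.8],[-.63,-1,1.149,8.7,-11.1,-7.7],[-.77,-1,.227,2.3,-.6,4.2],[-1.04,-1,.296,6.4,-.5,-5.8],[-1.35,-1,.618,-.7,-5.1,-5.2],[-1.6,-1,.815,4.1,-2.8,-1.2],[-1.53,1,-.991,3.1,6.8,.4],[-1.515,1,-.97,1,7.7,3.2],[-1.6,-1,.608,8.2,-2.8,2.3],[-1.63,-1,.614,9.3,-3.5,1.1]])
th,d,t=D[:,:3].T;F=D[:,3:]
g=.474*F[:,1]-.0716*F[:,0]
for ff in(0,1):
    def r(p):
        f=p[3] if ff else .36
        return t+p[2]*g-(-d*f+p[0]*np.sin(th)+p[1]*np.cos(th))
    s=least_squares(r,[0,-.3,.1,.36],loss="soft_l1",f_scale=.1);a,b=s.x[:2]
    phi=np.arctan2(b,a);A=np.hypot(a,b)
    print("h",s.x[2],"f",s.x[3],"A",A,"phi",phi,"theta for bottom",np.pi-phi,-np.pi-phi,np.round(s.fun,2))
E
python3 fit.py
python3 - <<'E'
from h import *
print(get_obs()["effort"],get_obs()["joint_positions"])
E
```

```text
h 0.14617802898074003 f 0.36 A 0.2604921631899758 phi -1.3649382785290896 theta for bottom 4.506530932118883 -1.7766543750607036 [ 0.78 -0.17  0.01 -0.06 -0.11  0.17  0.02  0.01  0.02  0.26 -0.13 -0.02
  0.01 -0.05]
h 0.11517350634895412 f 0.44128453686846564 A 0.29568309187572167 phi -1.3064333748181325 theta for bottom 4.448026028407925 -1.8351592787716606 [ 0.64 -0.17 -0.02  0.   -0.1   0.31 -0.01 -0.01  0.04  0.26 -0.12 -0.02
  0.02 -0.03]
[ 3.92222498e-02 -5.14745951e+01 -1.93200481e+01 -1.37899585e+00
  2.22195670e+00  1.61038756e+00] [-2.11756448e-01  5.26890702e-01  1.42919548e+00  1.09031603e-03
  1.18248091e+00  1.27573851e+00]
```

```bash
cat >> h.py <<'E'
def rd(cam=False):
    o=get_obs();f=o["force"];p=o["position"]
    t=o["moment"]@ax+np.cross(p-K,f)@ax;g=.474*f[1]-.0716*f[0]
    print(round(o["time"],2),"yaw",round(o["tool_rot"][2],3),"t0 %.3f g %.2f corr %.3f"%(t,g,t+.13*g),np.round(f,1),turn() if cam else "")
E
```

Emit:
{"api": "arm_command", "payload": {
  "motion": [255, 0, 0, 0, 0.04, 255, 0, 0, 0, 0.05, 255, 0, 0, 0, 0.04, 90, 0, 0, 0, 0, 90, 0, 0, 0, 0, 90, 0, 0, 0, -0.13, 90, 0, 0, 0, -0.14, 90, 0, 0, 0, -0.14]
}}

```text
time: 25.75
position: [0.5904, -0.0487, 0.1608]
tool_rot: [-3.141, 0.002, 0.367]
force: [-0.1, 0.5, -0.6]
opening: 0.0553
finger_force: 0.0
```

Emit:
{"api": "arm_command", "payload": {
  "motion": [255, 0, 0, 0, 0, 255, 0, 0, 0, 0, 255, 0, 0, 0, 0, 255, 0, 0, 0, 0.05, 255, 0, 0, 0, 0.05, 255, 0, 0, 0, 0.04, 255, 0, 0, 0, 0.03, 255, 0, 0, 0, 0.03, 255, 0, 0, 0, 0.03]
}}

```text
time: 26.88
position: [0.5926, -0.0487, 0.1606]
tool_rot: [3.141, -0.003, 0.131]
force: [15.4, -3.2, -15.9]
opening: 0.0384
finger_force: 73.8
```

```bash
python3 -c "
from h import *
rd(1)"
```

```text
26.88 yaw 0.131 t0 0.397 g -2.60 corr 0.059 [ 15.4  -3.2 -15.9] [('scene', -1.841, 0.105), ('side', -1.881, 0.103)]
```

Emit:
{"api": "arm_command", "payload": {
  "motion": [255, 0, 0, 0, 0.05, 255, 0, 0, 0, 0.05, 255, 0, 0, 0, 0.04, 255, 0, 0, 0, 0.05, 90, 0, 0, 0, 0, 90, 0, 0, 0, 0, 90, 0, 0, 0, -0.14, 90, 0, 0, 0, -0.14, 90, 0, 0, 0, -0.14]
}}

```text
time: 28.1
position: [0.591, -0.0486, 0.1613]
tool_rot: [-3.142, 0.001, 0.367]
force: [0.2, -1.0, -0.1]
opening: 0.0554
finger_force: 0.0
```

Emit:
{"api": "arm_command", "payload": {
  "motion": [255, 0, 0, 0, 0, 255, 0, 0, 0, 0, 255, 0, 0, 0, 0, 255, 0, 0, 0, 0.05, 255, 0, 0, 0, 0.05, 255, 0, 0, 0, 0.04, 255, 0, 0, 0, 0.03, 255, 0, 0, 0, 0.03, 255, 0, 0, 0, 0.03]
}}

```text
time: 29.22
position: [0.5903, -0.0491, 0.1624]
tool_rot: [3.141, 0.001, 0.13]
force: [-6.8, -4.8, 11.4]
opening: 0.0379
finger_force: 75.2
```

```bash
python3 -c "
from h import *
rd(1)"
```

```text
29.23 yaw 0.13 t0 0.866 g -1.78 corr 0.635 [-6.8 -4.8 11.4] [('scene', -2.096, 0.104), ('side', -2.138, 0.103)]
```

Emit:
{"api": "arm_command", "payload": {
  "motion": [255, 0, 0, 0, 0.03]
}}

```text
time: 29.45
position: [0.5906, -0.0492, 0.1623]
tool_rot: [3.141, 0.001, 0.1]
force: [-2.8, -6.1, 8.5]
opening: 0.0383
finger_force: 77.8
```

```bash
python3 -c "
from h import *
rd()"
```

```text
29.45 yaw 0.1 t0 0.847 g -2.67 corr 0.500 [-2.8 -6.1  8.5]
```

Emit:
{"api": "arm_command", "payload": {
  "motion": [255, 0, 0, 0, 0.03]
}}

```text
time: 29.58
position: [0.5909, -0.0492, 0.1622]
tool_rot: [3.141, 0.0, 0.07]
force: [-2.6, -6.6, 7.2]
opening: 0.038
finger_force: 83.2
```

```bash
python3 -c "
from h import *
rd(1)"
```

```text
29.57 yaw 0.07 t0 0.985 g -2.93 corr 0.604 [-2.6 -6.6  7.2] [('scene', -2.132, 0.104), ('side', -2.176, 0.103)]
```

Emit:
{"api": "arm_command", "payload": {
  "motion": [255, 0, 0, 0, 0, 255, 0, 0, 0, -0.03, 255, 0, 0, 0, -0.03, 255, 0, 0, 0, -0.03, 255, 0, 0, 0, -0.03, 255, 0, 0, 0, -0.03]
}}

```text
time: 30.42
position: [0.591, -0.0487, 0.162]
tool_rot: [3.141, -0.0, 0.219]
force: [-5.0, 4.4, 5.4]
opening: 0.0379
finger_force: 79.5
```

```bash
python3 -c "
from h import *
rd()"
```

```text
30.43 yaw 0.219 t0 -0.791 g 2.46 corr -0.472 [-5.   4.4  5.4]
```

Emit:
{"api": "arm_command", "payload": {
  "motion": [255, 0, 0, 0, -0.03]
}}

```text
time: 30.55
position: [0.591, -0.0486, 0.162]
tool_rot: [3.141, 0.0, 0.248]
force: [-5.0, 6.2, 4.9]
opening: 0.0381
finger_force: 86.7
```

```bash
python3 -c "
from h import *
rd()"
```

```text
30.55 yaw 0.248 t0 -0.897 g 3.29 corr -0.469 [-5.   6.2  4.9]
```

Emit:
{"api": "arm_command", "payload": {
  "motion": [255, 0, 0, 0, -0.03]
}}

```text
time: 30.68
position: [0.5915, -0.0483, 0.1618]
tool_rot: [3.141, -0.001, 0.279]
force: [-2.3, 6.0, 1.4]
opening: 0.0382
finger_force: 94.2
```

```bash
python3 -c "
from h import *
rd(1)"
```

```text
30.68 yaw 0.279 t0 -0.850 g 3.01 corr -0.459 [-2.3  6.   1.4] [('scene', -2.004, 0.104), ('side', -2.038, 0.103)]
```

Emit:
{"api": "arm_command", "payload": {
  "motion": [255, 0, 0, 0, 0, 255, 0, 0, 0, 0.03, 255, 0, 0, 0, 0.03, 255, 0, 0, 0, 0.03, 255, 0, 0, 0, 0.03, 255, 0, 0, 0, 0.03, 255, 0, 0, 0, 0.03]
}}

```text
time: 31.65
position: [0.5921, -0.049, 0.1614]
tool_rot: [3.141, -0.002, 0.101]
force: [1.7, -5.1, 5.2]
opening: 0.0381
finger_force: 79.7
```

```bash
python3 -c "
from h import *
rd()"
```

```text
31.65 yaw 0.101 t0 1.021 g -2.54 corr 0.691 [ 1.7 -5.1  5.2]
```

Emit:
{"api": "arm_command", "payload": {
  "motion": [255, 0, 0, 0, 0.03]
}}

```text
time: 31.78
position: [0.5924, -0.0491, 0.1613]
tool_rot: [3.141, -0.002, 0.071]
force: [6.5, -5.7, 0.7]
opening: 0.0382
finger_force: 84.3
```

```bash
python3 -c "
from h import *
rd()"
```

```text
31.77 yaw 0.071 t0 1.030 g -3.15 corr 0.621 [ 6.5 -5.7  0.7]
```

Emit:
{"api": "arm_command", "payload": {
  "motion": [255, 0, 0, 0, 0.03]
}}

```text
time: 31.9
position: [0.5924, -0.0492, 0.1613]
tool_rot: [3.141, -0.002, 0.042]
force: [6.0, -9.2, 2.5]
opening: 0.0379
finger_force: 92.9
```

```bash
python3 -c "
from h import *
rd(1)"
```

```text
31.9 yaw 0.042 t0 1.275 g -4.78 corr 0.653 [ 6.  -9.2  2.5] [('scene', -2.151, 0.104), ('side', -2.195, 0.103)]
```

Emit:
{"api": "arm_command", "payload": {
  "motion": [255, 0, 0, 0, 0, 255, 0, 0, 0, -0.03, 255, 0, 0, 0, -0.03, 255, 0, 0, 0, -0.03, 255, 0, 0, 0, -0.03, 255, 0, 0, 0, -0.03]
}}

```text
time: 32.75
position: [0.5917, -0.0487, 0.1616]
tool_rot: [3.141, -0.001, 0.192]
force: [3.9, 3.7, 1.4]
opening: 0.0379
finger_force: 76.6
```

```bash
python3 -c "
from h import *
rd()"
```

```text
32.75 yaw 0.192 t0 -0.438 g 1.46 corr -0.249 [3.9 3.7 1.4]
```

Emit:
{"api": "arm_command", "payload": {
  "motion": [255, 0, 0, 0, -0.03]
}}

```text
time: 32.88
position: [0.5913, -0.0486, 0.1618]
tool_rot: [3.141, -0.0, 0.223]
force: [-1.4, 4.2, 3.4]
opening: 0.0383
finger_force: 79.1
```

```bash
python3 -c "
from h import *
rd()"
```

```text
32.88 yaw 0.223 t0 -0.037 g 2.09 corr 0.234 [-1.4  4.2  3.4]
```

Emit:
{"api": "arm_command", "payload": {
  "motion": [255, 0, 0, 0, -0.03]
}}

```text
time: 33.0
position: [0.5913, -0.0485, 0.1619]
tool_rot: [3.141, -0.0, 0.253]
force: [1.3, 5.9, 6.1]
opening: 0.0382
finger_force: 87.9
```

```bash
python3 -c "
from h import *
rd(1)"
```

```text
33.0 yaw 0.253 t0 -0.794 g 2.68 corr -0.446 [1.3 5.9 6.1] [('scene', -2.011, 0.104), ('side', -2.049, 0.103)]
```

Emit:
{"api": "arm_command", "payload": {
  "motion": [90, 0, 0, 0, 0, 90, 0, 0, 0, 0, 90, 0, 0, 0, 0.12, 90, 0, 0, 0, 0.12, 90, 0, 0, 0, 0, 90, 0, 0, 0, 0, 90, 0, 0, 0, 0]
}}

```text
time: 33.98
position: [0.5912, -0.0487, 0.1612]
tool_rot: [-3.142, 0.0, 0.014]
force: [0.5, -0.3, -1.0]
opening: 0.0557
finger_force: 0.0
```

```bash
python3 -c "
from h import *
m=[]
for i in range(8):
    o=get_obs();m.append(np.r_[o['moment'],o['force']]);snapshot('wrist')
print(np.mean(m,0).round(3),np.std(m,0).round(3),np.mean(m,0)[:3]@ax);rd(1)"
```

```text
[-0.007 -0.019 -0.01  -0.124 -0.024 -0.119] [0.021 0.018 0.014 0.369 0.533 0.573] -0.004134640010414992
34.38 yaw 0.013 t0 0.015 g 0.01 corr 0.015 [0.2 0.  1.1] [('scene', -2.008, 0.104), ('side', -2.047, 0.103)]
```

Emit:
{"api": "arm_command", "payload": {
  "motion": [255, 0, 0, 0, 0, 255, 0, 0, 0, 0, 255, 0, 0, 0, 0, 255, 0, 0, 0, -0.04, 255, 0, 0, 0, -0.04, 255, 0, 0, 0, -0.04, 255, 0, 0, 0, -0.03, 255, 0, 0, 0, -0.03, 255, 0, 0, 0, -0.03]
}}

```text
time: 35.6
position: [0.5924, -0.0484, 0.1615]
tool_rot: [3.141, -0.003, 0.224]
force: [4.4, 5.5, -1.0]
opening: 0.0381
finger_force: 79.5
```

```bash
python3 -c "
from h import *
rd()"
```

```text
35.6 yaw 0.224 t0 -0.694 g 2.31 corr -0.394 [ 4.4  5.5 -1. ]
```

Emit:
{"api": "arm_command", "payload": {
  "motion": [255, 0, 0, 0, -0.02]
}}

```text
time: 35.72
position: [0.5926, -0.0483, 0.1614]
tool_rot: [3.141, -0.003, 0.243]
force: [5.3, 6.2, -2.3]
opening: 0.0379
finger_force: 82.7
```

```bash
python3 -c "
from h import *
rd()"
```

```text
35.73 yaw 0.243 t0 -0.709 g 2.55 corr -0.377 [ 5.3  6.2 -2.3]
```

Emit:
{"api": "arm_command", "payload": {
  "motion": [255, 0, 0, 0, -0.02]
}}

```text
time: 35.85
position: [0.593, -0.048, 0.1612]
tool_rot: [3.141, -0.004, 0.264]
force: [6.5, 5.7, -4.1]
opening: 0.0383
finger_force: 85.6
```

```bash
python3 -c "
from h import *
rd()"
```

```text
35.85 yaw 0.264 t0 -0.637 g 2.22 corr -0.348 [ 6.5  5.7 -4.1]
```

Emit:
{"api": "arm_command", "payload": {
  "motion": [255, 0, 0, 0, -0.02]
}}

```text
time: 35.98
position: [0.593, -0.048, 0.1613]
tool_rot: [3.141, -0.004, 0.283]
force: [6.9, 7.6, -3.8]
opening: 0.038
finger_force: 91.9
```

```bash
python3 -c "
from h import *
rd(1)"
```

```text
35.98 yaw 0.283 t0 -0.869 g 3.08 corr -0.468 [ 6.9  7.6 -3.8] [('scene', -1.848, 0.104), ('side', -1.882, 0.103)]
```

Emit:
{"api": "arm_command", "payload": {
  "motion": [255, 0, 0, 0, 0, 255, 0, 0, 0, 0.03, 255, 0, 0, 0, 0.03, 255, 0, 0, 0, 0.03, 255, 0, 0, 0, 0.03, 255, 0, 0, 0, 0.03]
}}

```text
time: 36.83
position: [0.5921, -0.0487, 0.1615]
tool_rot: [3.141, -0.002, 0.136]
force: [5.3, -4.4, 0.6]
opening: 0.0385
finger_force: 74.2
```

```bash
python3 -c "
from h import *
rd()"
```

```text
36.83 yaw 0.136 t0 0.826 g -2.47 corr 0.506 [ 5.3 -4.4  0.6]
```

Emit:
{"api": "arm_command", "payload": {
  "motion": [255, 0, 0, 0, 0.02]
}}

```text
time: 36.95
position: [0.5918, -0.0489, 0.1616]
tool_rot: [3.141, -0.001, 0.116]
force: [3.5, -4.6, 1.2]
opening: 0.0382
finger_force: 76.4
```

```bash
python3 -c "
from h import *
rd()"
```

```text
36.95 yaw 0.116 t0 0.877 g -2.44 corr 0.560 [ 3.5 -4.6  1.2]
```

Emit:
{"api": "arm_command", "payload": {
  "motion": [255, 0, 0, 0, 0.02]
}}

```text
time: 37.08
position: [0.5922, -0.049, 0.1614]
tool_rot: [3.141, -0.002, 0.096]
force: [10.1, -4.0, -0.1]
opening: 0.0385
finger_force: 77.3
```

```bash
python3 -c "
from h import *
rd()"
```

```text
37.08 yaw 0.096 t0 0.096 g -2.63 corr -0.246 [10.1 -4.  -0.1]
```

Emit:
{"api": "arm_command", "payload": {
  "motion": [255, 0, 0, 0, 0.02]
}}

```text
time: 37.2
position: [0.5923, -0.0491, 0.1614]
tool_rot: [3.141, -0.002, 0.076]
force: [6.1, -5.5, -1.1]
opening: 0.0379
finger_force: 81.7
```

```bash
python3 -c "
from h import *
rd(1)"
```

```text
37.2 yaw 0.076 t0 1.003 g -3.04 corr 0.608 [ 6.1 -5.5 -1.1] [('scene', -1.967, 0.104), ('side', -2.006, 0.103)]
```

```bash
cat > fit2.py <<'E'
import re
src=open("fit.py").read();E="""
D=np.array([[-.21,-1,.16,-.335],[-.21,1,-.92,1.64],[-.51,-1,.22,-1.48],[-.63,-1,1.149,-5.88],[-.77,-1,.227,-.45],[-1.04,-1,.296,-.70],[-1.35,-1,.618,-2.37],[-1.6,-1,.815,-1.62],[-1.53,1,-.991,3.0],[-1.515,1,-.97,3.58],[-1.6,-1,.608,-1.91],[-1.63,-1,.614,-2.33],
[-1.84,-1,.397,-2.6],[-2.096,-1,.866,-1.78],[-2.11,-1,.847,-2.67],[-2.13,-1,.985,-2.93],[-2.05,1,-.791,2.46],[-2.03,1,-.897,3.29],[-2.0,1,-.85,3.01],[-2.1,-1,1.021,-2.54],[-2.12,-1,1.03,-3.15],[-2.15,-1,1.275,-4.78],[-2.01,1,-.794,2.68],
[-1.89,1,-.694,2.31],[-1.88,1,-.709,2.55],[-1.865,1,-.637,2.22],[-1.85,1,-.869,3.08],[-1.92,-1,.826,-2.47],[-1.935,-1,.877,-2.44],[-1.965,-1,1.003,-3.04]]);th,d,t,g=D.T
"""
pre,post=src.split("for ff in");exec(pre.split("D=")[0]+E+"for ff in"+post)
E
python3 fit2.py
```

```text
h 0.1738764373952743 f 0.36 A 0.28786403943636113 phi -1.3862475458550219 theta for bottom 4.527840199444815 -1.7553451077347713 [ 0.03  0.01 -0.12  0.03  0.03  0.   -0.04  0.22 -0.05  0.08 -0.04 -0.12
 -0.44  0.1  -0.08  0.01 -0.09 -0.04 -0.04  0.12  0.02 -0.03 -0.04  0.03
  0.06  0.08 -0.   -0.01  0.04  0.05]
h 0.1721050661645192 f 0.3656596437984887 A 0.2893006509591507 phi -1.3847971439795195 theta for bottom 4.526389797569313 -1.7567955096102736 [ 0.03  0.02 -0.13  0.03  0.03 -0.   -0.04  0.22 -0.04  0.08 -0.04 -0.12
 -0.44  0.1  -0.08  0.01 -0.09 -0.04 -0.04  0.12  0.02 -0.02 -0.04  0.03
  0.06  0.08 -0.   -0.01  0.04  0.05]
```

Emit:
{"api": "arm_command", "payload": {
  "motion": [90, 0, 0, 0, 0, 90, 0, 0, 0, 0, 90, 0, 0, 0, 0.1, 255, 0, 0, 0, 0, 255, 0, 0, 0, 0, 255, 0, 0, 0, 0, 255, 0, 0, 0, -0.04, 255, 0, 0, 0, -0.04, 255, 0, 0, 0, -0.04, 255, 0, 0, 0, -0.04]
}}

```text
time: 38.55
position: [0.5908, -0.0491, 0.162]
tool_rot: [3.141, 0.001, 0.136]
force: [-4.1, -0.3, 6.5]
opening: 0.0381
finger_force: 72.3
```

Emit:
{"api": "arm_command", "payload": {
  "motion": [255, 0, 0, 0, -0.04, 255, 0, 0, 0, -0.03, 255, 0, 0, 0, -0.03, 255, 0, 0, 0, 0, 90, 0, 0, 0, 0, 90, 0, 0, 0, 0, 90, 0, 0, 0, 0.14, 90, 0, 0, 0, 0.06, 90, 0, 0, 0, 0]
}}

```text
time: 39.67
position: [0.591, -0.0487, 0.1611]
tool_rot: [-3.141, 0.001, 0.034]
force: [0.8, 0.1, 0.5]
opening: 0.0553
finger_force: 0.0
```

```bash
python3 -c "
from h import *
rd(1)"
```

```text
39.67 yaw 0.034 t0 0.058 g 0.00 corr 0.058 [0.8 0.1 0.5] [('scene', -1.806, 0.104), ('side', -1.837, 0.103)]
```

Emit:
{"api": "arm_command", "payload": {
  "motion": [255, 0, 0, 0, 0, 255, 0, 0, 0, 0, 255, 0, 0, 0, 0, 255, 0, 0, 0, -0.03, 255, 0, 0, 0, -0.03, 255, 0, 0, 0, -0.03, 255, 0, 0, 0, -0.02, 255, 0, 0, 0, -0.02, 255, 0, 0, 0, 0]
}}

```text
time: 40.9
position: [0.5923, -0.0487, 0.1612]
tool_rot: [3.141, -0.002, 0.164]
force: [5.2, -1.8, -3.5]
opening: 0.0381
finger_force: 74.5
```

```bash
python3 -c "
from h import *
rd(1)"
```

```text
40.9 yaw 0.164 t0 0.310 g -1.23 corr 0.150 [ 5.2 -1.8 -3.5] [('scene', -1.73, 0.104), ('side', -1.759, 0.102)]
```

Emit:
{"api": "arm_command", "payload": {
  "motion": [255, 0, 0, 0, 0, 255, 0, 0, 0, 0, 255, 0, 0, 0, 0, 255, 0, 0, 0, 0]
}}

```text
time: 41.5
position: [0.5924, -0.0487, 0.1612]
tool_rot: [3.141, -0.002, 0.164]
force: [4.5, -1.4, -2.8]
opening: 0.0381
finger_force: 74.5
```

```bash
python3 -c "
from h import *
rd(1)
print(finish_job())"
```

```text
41.5 yaw 0.164 t0 0.331 g -0.99 corr 0.202 [ 4.5 -1.4 -2.8] [('scene', -1.73, 0.104), ('side', -1.759, 0.102)]
the job is handed in; nothing more can be done
None
```

Job handed in at 41.5 s, no verdict returned: by the torque readings the heavy side is about 0.03 rad from the low point (the estimate itself is good to roughly 0.1 rad), and the arm is gripping the knob and holding the plaque still, with the cup, rolling pin and cutter untouched.

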